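# Snap the candle box shut

## Robot

A 7-joint arm with a two-finger parallel gripper is mounted at the origin on the work surface. World frame = base frame: x ahead of the robot, y to its left, z up, the work surface at z = 0. Lengths are in m, angles in rad, forces in N, time in s.
With the tool pointing down it reaches from about 0.4 to 0.875 m from the base axis. Payload 19.3 kg.
Tool frame: the origin (TCP) lies midway between the tips of the shut fingers; the grasp point (between the pads) lies 19 mm behind it; z points along the fingers, y is the line along which they close (so a half turn about z gives the same grasp; the last joint's range is limited). The gripper opens to 85 mm and grips with 20 to 120 N. Pads are 22 mm wide; open, the fingers measure 114 mm over their backs; the gripper's body (76 mm by 85 mm) begins 54 mm behind the grasp point. The pads swing forward as they close: fully open they stand 13 mm farther back than shut.
Start: joints at [-1.184, 0.521, -0.036, 1.599, 0.021, 1.021, -0.113], TCP at [0.276, 0.561, 0.231] pointing down, gripper open.
Joint ranges: [-2.91, 2.91], [-0.3, 2.13], [-1.5, 1.42], [0.17, 2.43], [-1.26, 4.41], [0.16, 1.93], [-2.52, 2.52]. Speed limits (rad/s): [1.89, 1.89, 2.39, 2.39, 3.01, 3.01, 3.01].

## Interface

Orientations are given as a 3x3 rotation matrix whose columns are the frame's x, y, z axes.
In Python, from bench import env, imaging gives the robot as it stands.
- The arm moves only by the tool move_arm, never from a script. Its argument "steps" is a list of rows, each an object with "travel": the shift along the tool's x, y, z scaled (see below), a list of three; "rotation": the turn, a rotation vector about the tool's x, y, z scaled (see below), a list of three. A call has 1 to 5 rows; each row is the pose to reach, as a shift and turn from the pose commanded when the call began, along the tool's axes at that moment, turning the shorter way round; what a row does not reach only later rows make up. The controller multiplies each number of a shift by 0.1 m and each number of a turn by pi rad. A row lasts 1/8 s, in which the tool goes at most 62.5 mm and 10.7 degrees, less where a joint would pass 70% of its speed; a pose out of reach is approached as far as the arm can. A call with a number of a shift or a turn outside -1 to 1 is refused whole. A call with a gripper value outside its range is refused whole. "claw" is the finger opening in mm, from 0 to 85.4, set as the call begins (left out, the last holds). The fingers move at their own pace and stop on an object; "grip_force" is the grip in N (left out, the last holds). Time passes only in rows, so rows that repeat a pose let the fingers close. It gives the time, the measured TCP pose, the force, the opening and the grip force at its end, in the units of the state.
- env.get_state(): the state, without advancing time (a new reading comes with each control period).
- imaging.grab_frame(name): name is "side" or "top"; returns (picture, depth): 400x640x3 uint8, red, green, blue; 400x640 float32, m along the optical axis (not along the pixel's ray), 0 where there is no reading.
- imaging.calibration(name): a dict with "camera_matrix" (3x3 intrinsics, pixels), "R" (3x3) and "t" (3): a world point X has camera coordinates R X + t. Camera axes: x right, y down, z forward; pixel columns grow to the right and rows downward; lengths in m; the calibration is good to about 2 mm. A picture is of the moment at which its call begins. calibration takes no time and is no camera call.
- env.finish_job(): hands the job in; it is judged then, once.
The state is a dict: "time_s": time; "joint_pos": joint angles; "joint_velocities": joint speeds; "joint_efforts": joint torques, N m; "ee_pos": TCP position; "ee_rot": TCP orientation; "ft_force": force on the tool from outside, world axes, zero at the start; "moment": the same for the moment, N m; "opening": finger opening in m; "grip_force": force on a finger pad.
Only numpy, scipy, OpenCV 4.12 (cv2) and the standard library are available. Lean on these libraries where they do the work, as an engineer would, in place of code of your own. Each camera call takes 0.05 s, during which the arm holds its last target. There are 200 camera calls.

## Task

Close the candle box by folding its four hinged clips over the lid rim and pressing each down until it snaps home and stays. Go in opposite-corner order: any clip first, then the one diagonally across, then the other two. Press gently, feeling for the snap and never harder than about 2 kg of thumb pressure (20 N) on the box or its clips, and leave the candle, jar and spatula where they are.

Things in the scene. Friction and masses are not known exactly. Their poses are not given: they have to be found in the camera images.
- candle_box: Closed grey plastic candle box fixed on the bench: 190 (its x) by 150 (its y) mm, 100 mm high to the rim of its white lid (rim 10 mm wide, 6 mm above the rest of the lid). Origin at the centre of its underside, z up. Four black hinged clips, one near each corner, on the two long sides (+y and -y), start open, leaning outward.
- lid_top (a point): Centre of the lid at the height of its rim, 100 mm above the box's underside; axes as the box's. The clips' springs push them open, hardest (0.2 N m) near 0.45 rad, down to a crest near 0.06 rad; below that a clip snaps shut by itself to a hard stop and stays. Let go earlier, it springs back open.
- pivot0 (a point): Nominal hinge point of clip0 (far end (box +x), box +y side), 7 mm outside the long wall, 65 mm from mid-length, 82 mm above the box's underside; axes as the box's, hinge axis parallel to its x. The real hinge stands 0 to 11 mm above this point, different for each clip and start and not shown here: where the clip ends its travel must be felt.
- clip0 (a joint): Angle (rad) of clip0, opposite corner of clip2: 0 snapped home, grows as it opens, stop at 1.6; starts at 1.2 to 1.5. L shape 30 mm wide, 5 thick: shut, a leg rises 22 mm from the hinge, then a flat bar runs 42 mm inward over the rim, top face 24.5 mm above the hinge; fully open the leg points outward, the bar up. Spring: see lid_top.
- pivot1 (a point): Nominal hinge point of clip1 (near end (box -x), box +y side), 7 mm outside the long wall, 65 mm from mid-length, 82 mm above the box's underside; axes as the box's, hinge axis parallel to its x. The real hinge stands 0 to 11 mm above this point, different for each clip and start and not shown here: where the clip ends its travel must be felt.
- clip1 (a joint): Angle (rad) of clip1, opposite corner of clip3: 0 snapped home, grows as it opens, stop at 1.6; starts at 1.2 to 1.5. L shape 30 mm wide, 5 thick: shut, a leg rises 22 mm from the hinge, then a flat bar runs 42 mm inward over the rim, top face 24.5 mm above the hinge; fully open the leg points outward, the bar up. Spring: see lid_top.
- pivot2 (a point): Nominal hinge point of clip2 (near end (box -x), box -y side), 7 mm outside the long wall, 65 mm from mid-length, 82 mm above the box's underside; axes as the box's, hinge axis parallel to its x. The real hinge stands 0 to 11 mm above this point, different for each clip and start and not shown here: where the clip ends its travel must be felt.
- clip2 (a joint): Angle (rad) of clip2, opposite corner of clip0: 0 snapped home, grows as it opens, stop at 1.6; starts at 1.2 to 1.5. L shape 30 mm wide, 5 thick: shut, a leg rises 22 mm from the hinge, then a flat bar runs 42 mm inward over the rim, top face 24.5 mm above the hinge; fully open the leg points outward, the bar up. Spring: see lid_top.
- pivot3 (a point): Nominal hinge point of clip3 (far end (box +x), box -y side), 7 mm outside the long wall, 65 mm from mid-length, 82 mm above the box's underside; axes as the box's, hinge axis parallel to its x. The real hinge stands 0 to 11 mm above this point, different for each clip and start and not shown here: where the clip ends its travel must be felt.
- clip3 (a joint): Angle (rad) of clip3, opposite corner of clip1: 0 snapped home, grows as it opens, stop at 1.6; starts at 1.2 to 1.5. L shape 30 mm wide, 5 thick: shut, a leg rises 22 mm from the hinge, then a flat bar runs 42 mm inward over the rim, top face 24.5 mm above the hinge; fully open the leg points outward, the bar up. Spring: see lid_top.
- candle: Loose white pillar candle standing nearby, 60 mm across, 108 mm tall; origin under its centre. Leave alone.
- jar: Loose glass jar with dark lid, 68 mm across, 85 mm tall; origin under its centre. Leave alone.
- knife: Loose wax spatula, 170 mm long, lying on the bench along its x. Leave alone.

How it is judged:
On the way, in this order (a step that is already met when the one before it is completed fails the run):
1. one clip is snapped home, the other three still open (((value of joint clip0 below 0.05 rad and value of joint each of clip1, clip2, clip3 above 0.25 rad) or (value of joint clip1 below 0.05 rad and value of joint each of clip0, clip2, clip3 above 0.25 rad) or (value of joint clip2 below 0.05 rad and value of joint each of clip0, clip1, clip3 above 0.25 rad) or (value of joint clip3 below 0.05 rad and value of joint each of clip0, clip1, clip2 above 0.25 rad))), for 0.2 s.
2. the clip diagonally opposite is snapped home too, the other two still open (((value of joint each of clip0, clip2 below 0.05 rad and value of joint each of clip1, clip3 above 0.25 rad) or (value of joint each of clip1, clip3 below 0.05 rad and value of joint each of clip0, clip2 above 0.25 rad))), for 0.2 s.
3. a third clip is snapped home ((value of joint each of clip1, clip2, clip3 below 0.05 rad or value of joint each of clip0, clip2, clip3 below 0.05 rad or value of joint each of clip0, clip1, clip3 below 0.05 rad or value of joint each of clip0, clip1, clip2 below 0.05 rad)), for 0.2 s.
At the end, for the whole second after the job is handed in: All four clips are snapped home over the lid rim (each joint below 0.03 rad) and stay there with the robot clear (value of joint each of clip0, clip1, clip2, clip3 below 0.05 rad); the robot touches nothing.
It fails at once if two clips at neighbouring corners are shut while the other two are open ((value of joint each of clip0, clip1 below 0.05 rad and value of joint each of clip2, clip3 above 0.25 rad) or (value of joint each of clip1, clip2 below 0.05 rad and value of joint each of clip3, clip0 above 0.25 rad) or (value of joint each of clip2, clip3 below 0.05 rad and value of joint each of clip0, clip1 above 0.25 rad) or (value of joint each of clip3, clip0 below 0.05 rad and value of joint each of clip1, clip2 above 0.25 rad)).
It fails at once if the box or a clip is pressed with more than 22 N (contact force between candle_box and anything else above 22 N).
It fails at once if the candle, jar or spatula is moved more than 20 mm (distance of any of candle, jar, knife from where it was at the start of the episode above 0.02 m).
It also fails if it takes over 72 s, if anything falls off the work surface, if the arm or the gripper's body presses on something with over 40 N, if the wrist force passes 120 N, or if a joint passes its speed limit or range.

## Working session

There is one attempt and no reset: what is moved stays moved. The work goes in short steps, Python scripts to look and compute and a tool call to move; the robot and the scene stay as the last step left them, time stands still between calls to the robot, and variables do not carry over. Pictures are saved under pics/ and viewed, at most 10 in all, crops included, and the job is handed in when it is done.

Besides the shell and the picture viewer there is one more tool, called after "Call:" by a JSON object that holds its "fn" and its "kwargs". move_arm: Moves the arm, as the interface text tells. Its arguments: {"type":"object","properties":{"steps":{"type":"array"},"claw":{"type":"number"},"grip_force":{"type":"number"}},"required":["steps"]}

```bash
mkdir -p pics; ls; python3 - <<'E'
from bench import env, imaging
import cv2, numpy as np
for n in ("side","top"):
    p,d=imaging.grab_frame(n); np.savez(f"pics/{n}0.npz",p=p,d=d); cv2.imwrite(f"pics/{n}0.png",p[:,:,::-1])
    c=imaging.calibration(n); print(n,{k:np.round(v,4).tolist() for k,v in c.items()})
s=env.get_state(); print({k:np.round(v,3).tolist() for k,v in s.items()})
E
```

```text
pics
side {'camera_matrix': [[501.8045, 0.0, 322.1727], [0.0, 501.8045, 203.4775], [0.0, 0.0, 1.0]], 'R': [[0.6886, -0.7251, -0.0068], [-0.4871, -0.4557, -0.745], [0.5371, 0.5163, -0.667]], 't': [-0.4085, 0.3961, 0.9285]}
top {'camera_matrix': [[407.2161, 0.0, 320.2007], [0.0, 407.2161, 198.78], [0.0, 0.0, 1.0]], 'R': [[0.0534, -0.9986, -0.0002], [-0.9719, -0.052, -0.2297], [0.2294, 0.0125, -0.9733]], 't': [0.0171, 0.6329, 0.8784]}
{'time_s': 0.1, 'joint_pos': [-1.184, 0.522, -0.036, 1.6, 0.021, 1.021, -0.113], 'joint_velocities': [-0.0, -0.002, 0.001, -0.002, -0.0, -0.0, 0.001], 'joint_efforts': [0.005, -92.849, 1.984, -37.054, 0.018, 0.005, -0.0], 'ee_pos': [0.276, 0.561, 0.231], 'ee_rot': [[-0.897, 0.441, -0.0], [0.441, 0.897, -0.001], [-0.0, -0.001, -1.0]], 'ft_force': [0.014, -0.666, -0.215], 'moment': [0.008, -0.023, -0.039], 'grip_force': 0.0, 'opening': 0.086}
```

View pics/top0.png

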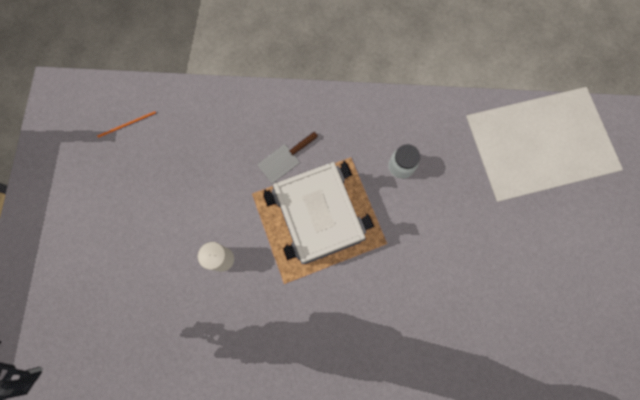

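View pics/side0.png

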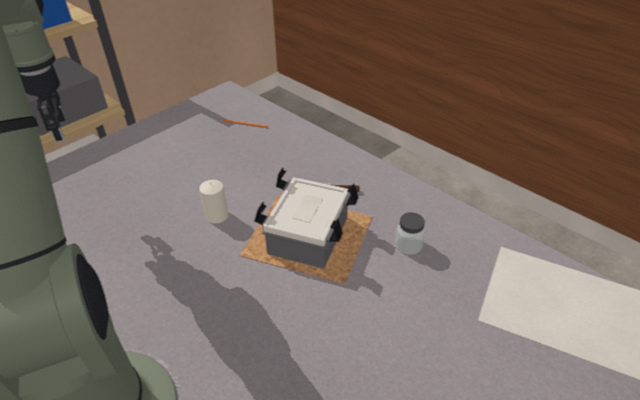

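```bash
cat > h.py <<'E'
import numpy as np, cv2
from bench import env, imaging
def cloud(n,d):
    c=imaging.calibration(n); K=c["camera_matrix"]; v,u=np.indices(d.shape)
    P=np.stack([(u-K[0][2])/K[0][0]*d,(v-K[1][2])/K[1][1]*d,d],-1)
    return (P-np.array(c["t"]))@np.array(c["R"])
E
python3 - <<'E'
from h import *
for n in ("top","side"):
    z=np.load(f"pics/{n}0.npz"); p,d=z["p"].astype(int),z["d"]; X=cloud(n,d)
    bx=dict(top=(240,400,140,290),side=(235,380,160,285))[n]
    m=np.zeros(d.shape,bool); m[bx[2]:bx[3],bx[0]:bx[1]]=1; m&=d>0
    w=m&(p.min(-1)>125)&(X[...,2]>.085)&(X[...,2]<.13)
    q=X[w]; print(n,w.sum(),"z pct",np.percentile(q[:,2],[2,25,50,75,90,98]).round(4))
    r=cv2.minAreaRect(q[:,:2].astype(np.float32)*1000); print(r, cv2.boxPoints(r).round(1).tolist())
    t=m&(X[...,2]<.02); print("bench z",np.percentile(X[t][:,2],[5,50,95]).round(4))
    cork=t&(p[...,0]-p[...,2]>40); print("mat z",np.median(X[cork][:,2]))
    k=m&(p.max(-1)<70)&(X[...,2]>.085)
    nn,l,st,ce=cv2.connectedComponentsWithStats(k.astype(np.uint8))
    for i in range(1,nn):
        if st[i,4]>8: Q=X[l==i]; print("clip",ce[i].round(),st[i,4],np.median(Q,0).round(4),Q.min(0).round(4),Q.max(0).round(4))
E
```

```text
top 5502 z pct [0.0914 0.094  0.0955 0.0978 0.1005 0.1024]
((598.714111328125, 54.553382873535156), (190.35333251953125, 153.62142944335938), 24.088306427001953) [[480.5, 85.80000305175781], [543.2000122070312, -54.400001525878906], [717.0, 23.299999237060547], [654.2999877929688, 163.5]]
bench z [-0.0021  0.0012  0.0054]
mat z 0.003488943041535418
clip [345. 170.] 110 [ 0.6898 -0.0019  0.1281] [ 0.6818 -0.0168  0.0896] [0.7035 0.0084 0.1366]
clip [269. 198.] 127 [0.6159 0.1631 0.128 ] [0.603  0.1508 0.0909] [0.6313 0.1775 0.1396]
clip [367. 222.] 116 [ 0.5734 -0.0541  0.1285] [ 0.5616 -0.0689  0.0878] [ 0.5884 -0.0451  0.138 ]
clip [290. 252.] 123 [0.4993 0.1092 0.1262] [0.4865 0.0978 0.0865] [0.5134 0.1238 0.1341]
side 3583 z pct [0.0888 0.0938 0.0953 0.0978 0.1004 0.1022]
((596.3583374023438, 50.77349853515625), (194.87503051757812, 162.8321990966797), 24.759122848510742) [[473.79998779296875, 83.9000015258789], [542.0, -64.0], [718.9000244140625, 17.600000381469727], [650.7000122070312, 165.5]]
bench z [-0.0025  0.0012  0.0059]
mat z 0.003513115568492099
clip [281. 180.] 113 [0.6131 0.1625 0.0995] [0.6003 0.1484 0.0907] [0.6313 0.1732 0.1379]
clip [352. 195.] 163 [ 0.6899 -0.0089  0.1119] [ 0.6731 -0.0242  0.0855] [0.71   0.0068 0.1368]
clip [260. 214.] 133 [0.4958 0.1073 0.0979] [0.4827 0.0968 0.0854] [0.5119 0.1213 0.1352]
clip [336. 231.] 203 [ 0.5717 -0.0628  0.11  ] [ 0.551  -0.0764  0.0863] [ 0.5915 -0.039   0.1374]
```

```bash
cat > fit.py <<'E'
from h import *
C=np.array([.598,.0535]); a=np.radians(24.2); ex=np.array([np.cos(a),np.sin(a)]); ey=np.array([-ex[1],ex[0]])
CL=[(1,1),(-1,1),(-1,-1),(1,-1)]
def box(P): q=P[...,:2]-C; return np.stack([q@ex,q@ey,P[...,2]],-1)
def sd(q,c,hf):
    g=np.abs(q-c)-hf; return np.hypot(*np.maximum(g,0).T)+np.minimum(g.max(-1),0)
def cost(q,th,h,du):
    u=q[:,0]-du; z=q[:,1]-.082-h; c,s=np.cos(th),np.sin(th)
    Q=np.stack([u*c-z*s,u*s+z*c],-1)
    D=np.minimum(sd(Q,[0,.011],[.0025,.0135]),sd(Q,[-.0197,.022],[.0222,.0025]))
    return np.minimum(np.abs(D),.006).mean()
def clips(tag):
    for i,(sx,sy) in enumerate(CL):
        out=[]
        qs=[]
        for n in ("top","side"):
            z=np.load(f"pics/{n}{tag}.npz"); p,d=z["p"].astype(int),z["d"]; B=box(cloud(n,d))
            m=(d>0)&(p.max(-1)<75)&(B[...,2]>.08)&(B[...,2]<.15)&(abs(B[...,0]-sx*.065)<.02)&(B[...,1]*sy>.035)&(B[...,1]*sy<.125)
            q=B[m]; qs.append(np.stack([q[:,1]*sy-.082,q[:,2]-.001],-1)); out.append((m.sum(),np.median(q[:,0]).round(4) if m.sum() else None))
        qs=np.concatenate(qs)
        best=min((cost(qs,th,h,du),th,h,du) for th in np.arange(0,1.61,.05) for h in np.arange(0,.0111,.001) for du in (-.002,0,.002))
        print(i,out,"cost,th,h,du",np.round(best,4),"zmax",np.percentile(qs[:,1],97).round(4))
E
python3 -c "
import fit; fit.clips('0')
import numpy as np
from fit import *
R=np.array(env.get_state()['ee_rot']); print('tool x in box',R[:2,0]@ex,R[:2,0]@ey,'tool y',R[:2,1]@ex,R[:2,1]@ey)
for s in CL: print(C+ex*s[0]*.065+ey*s[1]*.082)"
```

```text
0 [(np.int64(134), np.float64(0.061)), (np.int64(121), np.float64(0.0584))] cost,th,h,du [0.0015 1.25   0.011  0.    ] zmax 0.1367
1 [(np.int64(129), np.float64(-0.0669)), (np.int64(139), np.float64(-0.0714))] cost,th,h,du [0.0015 1.15   0.006  0.    ] zmax 0.132
2 [(np.int64(123), np.float64(-0.0668)), (np.int64(207), np.float64(-0.0718))] cost,th,h,du [0.0015 1.25   0.008  0.    ] zmax 0.1346
3 [(np.int64(114), np.float64(0.0603)), (np.int64(168), np.float64(0.0581))] cost,th,h,du [0.0015 1.15   0.009  0.002 ] zmax 0.1348
tool x in box -0.6377884730064768 0.7702115668411491 tool y 0.7702112477971962 0.6377881102335041
[0.62367412 0.15493885]
[0.5050985  0.10164885]
[ 0.57232588 -0.04793885]
[0.6909015  0.00535115]
```

Call:
{"fn": "move_arm", "kwargs": {"steps": [{"travel": [-0.5,-0.2,0],"rotation": [0,0,0.055]},{"travel": [-1,-0.4,0],"rotation": [0,0,0.11]},{"travel": [-1,-0.4,0],"rotation": [0,0,0.165]},{"travel": [-1,-0.4,0],"rotation": [0,0,0.22]},{"travel": [-1,-0.4,0],"rotation": [0,0,0.22]}], "claw": 0, "grip_force": 20}}

```text
time_s: 0.72
ee_pos: [0.3476, 0.4809, 0.2311]
ee_rot: [[-0.411, 0.911, -0.0], [0.911, 0.411, -0.001], [-0.001, -0.0, -1.0]]
ft_force: [0.7, -0.6, 0.4]
opening: 0.0004
grip_force: 0.0
```

Call:
{"fn": "move_arm", "kwargs": {"steps": [{"travel": [-0.5,0.15,0],"rotation": [0,0,0]},{"travel": [-1,0.3,0],"rotation": [0,0,0]}]}}

```text
time_s: 0.98
ee_pos: [0.4165, 0.4013, 0.2311]
ee_rot: [[-0.416, 0.909, -0.0], [0.909, 0.416, -0.0], [-0.0, -0.0, -1.0]]
ft_force: [-0.2, 0.7, -0.2]
opening: -0.0001
grip_force: 0.0
```

Call:
{"fn": "move_arm", "kwargs": {"steps": [{"travel": [-0.5,0.15,0],"rotation": [0,0,0]},{"travel": [-1,0.3,0],"rotation": [0,0,0]},{"travel": [-1,0.3,0],"rotation": [0,0,0]}]}}

```text
time_s: 1.35
ee_pos: [0.487, 0.3194, 0.2313]
ee_rot: [[-0.409, 0.912, 0.001], [0.912, 0.409, -0.001], [-0.002, 0.0, -1.0]]
ft_force: [-0.2, 0.0, 0.1]
opening: 0.0004
grip_force: 0.0
```

```bash
cat > st.py <<'E'
from fit import *
s=env.get_state(); R=np.array(s['ee_rot']); p=np.array(s['ee_pos'])
print('t',round(s['time_s'],2),'box',(box(p)*1000).round(1),'R in box',(R[:2].T@np.array([ex,ey]).T).round(3).tolist(),'F',np.round(s['ft_force'],1),'q',np.round(s['joint_pos'],2),'op',s['opening'])
E
python3 st.py
```

```text
t 1.35 box [  7.8 288.1 231.3] R in box [[0.001, 1.0], [1.0, -0.001], [0.0, -0.002]] F [-0.2  0.   0.1] q [-0.81  0.46  0.18  1.72 -0.1   0.97 -0.17] op 0.0004230510852257826
```

Call:
{"fn": "move_arm", "kwargs": {"steps": [{"travel": [-0.5,0.28,0],"rotation": [0,0,0]},{"travel": [-0.9,0.55,0.1],"rotation": [0,0,0]}]}}

```text
time_s: 1.6
ee_pos: [0.5727, 0.2636, 0.2218]
ee_rot: [[-0.415, 0.91, 0.001], [0.91, 0.415, 0.001], [0.0, 0.001, -1.0]]
ft_force: [-0.2, -0.2, 0.5]
opening: 0.0002
grip_force: 0.0
```

Call:
{"fn": "move_arm", "kwargs": {"steps": [{"travel": [-0.4,0,0.5],"rotation": [0,0,0]},{"travel": [-0.75,0,0.9],"rotation": [0,0,0]},{"travel": [-0.75,0,0.9],"rotation": [0,0,0]},{"travel": [-0.75,0,0.9],"rotation": [0,0,0]}]}}

```text
time_s: 2.1
ee_pos: [0.6022, 0.1965, 0.1315]
ee_rot: [[-0.413, 0.911, -0.0], [0.911, 0.413, 0.001], [0.001, 0.0, -1.0]]
ft_force: [0.0, 0.8, -0.1]
opening: -0.0005
grip_force: 0.0
```

```bash
python3 st.py; python3 - <<'E'
from h import *
p,d=imaging.grab_frame("side"); cv2.imwrite("pics/a.png",cv2.resize(p[140:290,200:400,::-1],(800,600),interpolation=2))
E
```

```text
t 2.1 box [ 62.4 128.7 131.5] R in box [[-0.004, 1.0], [1.0, 0.004], [0.0, 0.001]] F [ 0.   0.8 -0.1] q [-0.52  0.66  0.17  1.67 -0.14  0.83  0.14] op -0.00046769107220434803
```

View pics/a.png

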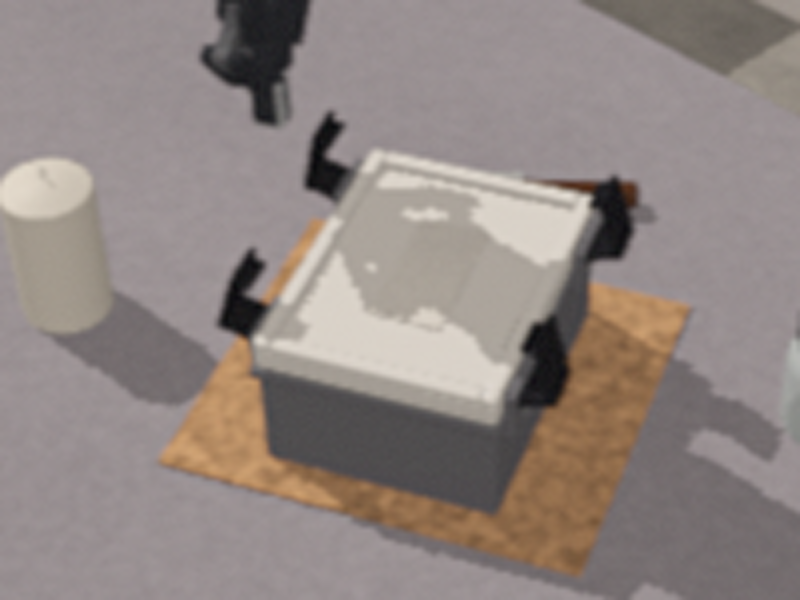

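Call:
{"fn": "move_arm", "kwargs": {"steps": [{"travel": [-0.17,0,0],"rotation": [0,0,0]},{"travel": [-0.3,0,0],"rotation": [0,0,0]},{"travel": [-0.38,0,-0.01],"rotation": [0,0,0]},{"travel": [-0.45,0,0],"rotation": [0,0,0]},{"travel": [-0.515,0,0.01],"rotation": [0,0,0]}]}}

```text
time_s: 2.78
ee_pos: [0.6237, 0.1483, 0.1304]
ee_rot: [[-0.411, 0.912, 0.0], [0.912, 0.411, 0.001], [0.001, 0.0, -1.0]]
ft_force: [-1.3, 4.5, 1.6]
opening: -0.0002
grip_force: 1.8
```

```bash
python3 st.py; python3 - <<'E'
from h import *
p,d=imaging.grab_frame("side"); cv2.imwrite("pics/b.png",cv2.resize(p[140:290,200:400,::-1],(800,600),interpolation=2))
E
```

```text
t 2.77 box [ 62.3  76.  130.4] R in box [[-0.001, 1.0], [1.0, 0.001], [0.0, 0.001]] F [-1.3  4.5  1.6] q [-0.44  0.67  0.17  1.65 -0.14  0.84  0.22] op -0.00020709815899677892
```

View pics/b.png

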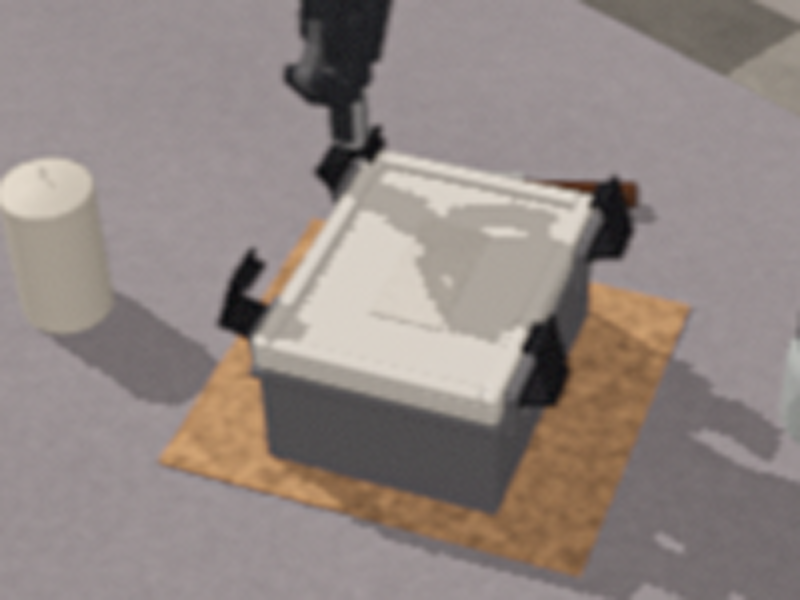

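Call:
{"fn": "move_arm", "kwargs": {"steps": [{"travel": [-0.035,0,0.015],"rotation": [0,0,0]},{"travel": [-0.07,0,0.035],"rotation": [0,0,0]},{"travel": [-0.11,0,0.06],"rotation": [0,0,0]},{"travel": [-0.15,0,0.08],"rotation": [0,0,0]},{"travel": [-0.15,0,0.08],"rotation": [0,0,0]}]}}

```text
time_s: 3.45
ee_pos: [0.6297, 0.1342, 0.1221]
ee_rot: [[-0.41, 0.912, -0.0], [0.912, 0.41, -0.0], [-0.0, -0.0, -1.0]]
ft_force: [0.3, 1.6, 2.4]
opening: -0.0001
grip_force: 1.2
```

Call:
{"fn": "move_arm", "kwargs": {"steps": [{"travel": [-0.02,0,0.015],"rotation": [0,0,0]},{"travel": [-0.02,0,0.015],"rotation": [0,0,0]}]}}

```text
time_s: 3.7
ee_pos: [0.6305, 0.1326, 0.1207]
ee_rot: [[-0.41, 0.912, -0.0], [0.912, 0.41, -0.0], [-0.0, -0.0, -1.0]]
ft_force: [-0.2, 0.9, 1.5]
opening: -0.0001
grip_force: 0.6
```

Call:
{"fn": "move_arm", "kwargs": {"steps": [{"travel": [0,0,0.01],"rotation": [0,0,0]},{"travel": [0,0,0.01],"rotation": [0,0,0]}]}}

```text
time_s: 3.95
ee_pos: [0.6307, 0.1323, 0.1199]
ee_rot: [[-0.41, 0.912, 0.0], [0.912, 0.41, -0.001], [-0.001, 0.0, -1.0]]
ft_force: [0.2, -2.2, 3.9]
opening: -0.0004
grip_force: 1.6
```

Call:
{"fn": "move_arm", "kwargs": {"steps": [{"travel": [0,0,0.01],"rotation": [0,0,0]},{"travel": [0,0,0.01],"rotation": [0,0,0]}]}}

```text
time_s: 4.2
ee_pos: [0.6307, 0.1326, 0.1189]
ee_rot: [[-0.41, 0.912, 0.0], [0.912, 0.41, -0.0], [-0.0, 0.0, -1.0]]
ft_force: [0.4, -1.7, 3.1]
opening: 0.0002
grip_force: 1.6
```

Call:
{"fn": "move_arm", "kwargs": {"steps": [{"travel": [0,0,0.01],"rotation": [0,0,0]},{"travel": [0,0,0.01],"rotation": [0,0,0]}]}}

```text
time_s: 4.45
ee_pos: [0.6304, 0.1329, 0.1176]
ee_rot: [[-0.41, 0.912, -0.0], [0.912, 0.41, 0.0], [0.0, -0.0, -1.0]]
ft_force: [1.2, -0.8, 1.8]
opening: -0.0001
grip_force: 0.8
```

Call:
{"fn": "move_arm", "kwargs": {"steps": [{"travel": [0,0,0.01],"rotation": [0,0,0]},{"travel": [0,0,0.01],"rotation": [0,0,0]}]}}

```text
time_s: 4.7
ee_pos: [0.6302, 0.133, 0.1165]
ee_rot: [[-0.411, 0.912, -0.001], [0.912, 0.411, 0.0], [0.0, -0.001, -1.0]]
ft_force: [0.3, 0.4, -0.1]
opening: 0.0
grip_force: 0.0
```

Call:
{"fn": "move_arm", "kwargs": {"steps": [{"travel": [0,0,0.01],"rotation": [0,0,0]},{"travel": [0,0,0.01],"rotation": [0,0,0]}]}}

```text
time_s: 4.95
ee_pos: [0.6304, 0.1328, 0.1156]
ee_rot: [[-0.41, 0.912, -0.0], [0.912, 0.41, -0.0], [0.0, -0.0, -1.0]]
ft_force: [0.3, 0.2, -0.1]
opening: 0.0
grip_force: 0.0
```

Call:
{"fn": "move_arm", "kwargs": {"steps": [{"travel": [0,0,0.01],"rotation": [0,0,0]},{"travel": [0,0,0.01],"rotation": [0,0,0]}]}}

```text
time_s: 5.2
ee_pos: [0.6306, 0.1327, 0.115]
ee_rot: [[-0.41, 0.912, 0.0], [0.912, 0.41, 0.0], [-0.0, 0.0, -1.0]]
ft_force: [-1.8, -1.0, 3.2]
opening: -0.0001
grip_force: 1.9
```

Call:
{"fn": "move_arm", "kwargs": {"steps": [{"travel": [0,0,-0.5],"rotation": [0,0,0]},{"travel": [-0.4,-0.3,-0.8],"rotation": [0,0,0]},{"travel": [-0.9,-0.65,-0.8],"rotation": [0,0,0]}]}}

```text
time_s: 5.58
ee_pos: [0.609, 0.0238, 0.197]
ee_rot: [[-0.412, 0.911, 0.004], [0.911, 0.412, 0.001], [-0.001, 0.004, -1.0]]
ft_force: [2.0, -0.6, -1.0]
opening: 0.0
grip_force: 0.0
```

Call:
{"fn": "move_arm", "kwargs": {"steps": [{"travel": [-0.5,-0.33,0],"rotation": [0,0,0]},{"travel": [-0.97,-0.64,0],"rotation": [0,0,0]},{"travel": [-0.97,-0.64,0.4],"rotation": [0,0,0]},{"travel": [-0.97,-0.64,0.63],"rotation": [0,0,0]},{"travel": [-0.97,-0.64,0.63],"rotation": [0,0,0]}]}}

```text
time_s: 6.2
ee_pos: [0.5887, -0.0907, 0.1305]
ee_rot: [[-0.41, 0.912, -0.003], [0.912, 0.41, 0.0], [0.001, -0.002, -1.0]]
ft_force: [0.2, -0.7, 1.0]
opening: -0.0002
grip_force: 0.0
```

```bash
cat > look.py <<'E'
import sys
from h import *; import fit
t=sys.argv[1]
for n in ("top","side"):
    p,d=imaging.grab_frame(n); np.savez(f"pics/{n}{t}.npz",p=p,d=d)
    cv2.imwrite(f"pics/{n}{t}.png",cv2.resize(p[140:290,200:400,::-1],(800,600),interpolation=2))
fit.clips(t)
E
python3 look.py 1; python3 st.py
```

```text
0 [(np.int64(199), np.float64(0.0646)), (np.int64(134), np.float64(0.0597))] cost,th,h,du [0.0011 0.     0.008  0.    ] zmax 0.1168
1 [(np.int64(122), np.float64(-0.0668)), (np.int64(134), np.float64(-0.0719))] cost,th,h,du [0.0015 1.2    0.003  0.    ] zmax 0.1315
2 [(np.int64(118), np.float64(-0.0668)), (np.int64(207), np.float64(-0.0718))] cost,th,h,du [0.0015 1.2    0.007  0.002 ] zmax 0.1348
3 [(np.int64(109), np.float64(0.0602)), (np.int64(0), None)] cost,th,h,du [ 0.0016  1.25    0.005  -0.002 ] zmax 0.134
t 6.3 box [ -66.4 -128.2  132.5] R in box [[-0.001, 1.0], [1.0, 0.001], [0.0, -0.0]] F [-0.   0.2  0.3] q [-0.07  0.61  0.18  1.77 -0.15  0.78  0.61] op -2.9187367215665875e-05
```

View pics/side1.png

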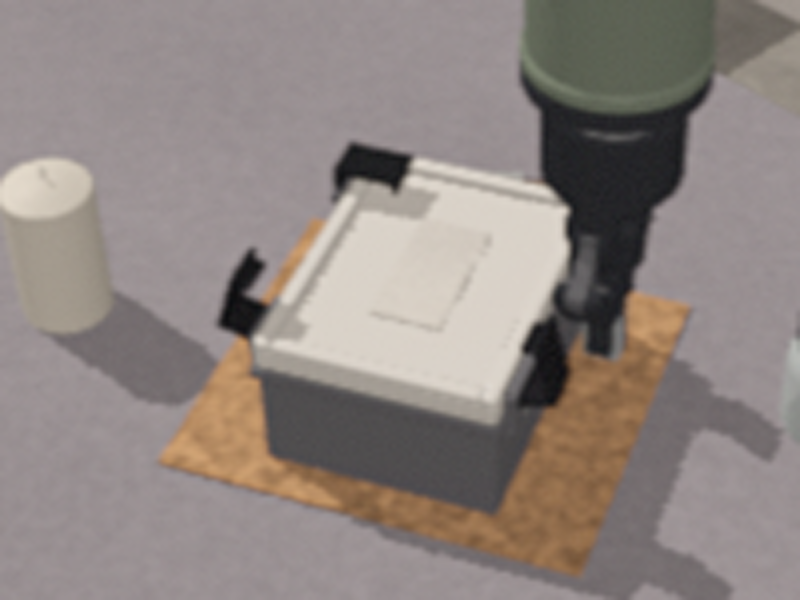

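Call:
{"fn": "move_arm", "kwargs": {"steps": [{"travel": [0.17,0,0.02],"rotation": [0,0,0]},{"travel": [0.3,0,0.02],"rotation": [0,0,0]},{"travel": [0.38,0,0.02],"rotation": [0,0,0]},{"travel": [0.45,0,0.03],"rotation": [0,0,0]},{"travel": [0.515,0,0.04],"rotation": [0,0,0]}]}}

```text
time_s: 6.92
ee_pos: [0.5688, -0.0433, 0.1284]
ee_rot: [[-0.411, 0.912, 0.001], [0.912, 0.411, -0.0], [-0.001, 0.001, -1.0]]
ft_force: [2.6, -3.8, 0.7]
opening: 0.0002
grip_force: 1.8
```

Call:
{"fn": "move_arm", "kwargs": {"steps": [{"travel": [0.035,0,0.015],"rotation": [0,0,0]},{"travel": [0.07,0,0.03],"rotation": [0,0,0]},{"travel": [0.11,0,0.045],"rotation": [0,0,0]},{"travel": [0.16,0,0.06],"rotation": [0,0,0]},{"travel": [0.16,0,0.06],"rotation": [0,0,0]}]}}

```text
time_s: 7.55
ee_pos: [0.5616, -0.0286, 0.1216]
ee_rot: [[-0.411, 0.912, -0.001], [0.912, 0.411, 0.0], [0.0, -0.0, -1.0]]
ft_force: [0.6, -1.9, 3.5]
opening: 0.0
grip_force: 1.8
```

Call:
{"fn": "move_arm", "kwargs": {"steps": [{"travel": [0,0,0.01],"rotation": [0,0,0]},{"travel": [0,0,0.02],"rotation": [0,0,0]}]}}

```text
time_s: 7.8
ee_pos: [0.5618, -0.0283, 0.12]
ee_rot: [[-0.411, 0.912, -0.0], [0.912, 0.411, 0.001], [0.001, -0.0, -1.0]]
ft_force: [-2.4, 3.1, 9.1]
opening: -0.0002
grip_force: 3.9
```

Call:
{"fn": "move_arm", "kwargs": {"steps": [{"travel": [0.02,0,0.01],"rotation": [0,0,0]},{"travel": [0.03,0,0.02],"rotation": [0,0,0]}]}}

```text
time_s: 8.05
ee_pos: [0.5606, -0.0261, 0.1177]
ee_rot: [[-0.41, 0.912, -0.0], [0.912, 0.41, 0.0], [0.0, -0.0, -1.0]]
ft_force: [-0.4, 0.6, 3.6]
opening: 0.0004
grip_force: 1.8
```

Call:
{"fn": "move_arm", "kwargs": {"steps": [{"travel": [0.01,0,0.01],"rotation": [0,0,0]},{"travel": [0.02,0,0.02],"rotation": [0,0,0]}]}}

```text
time_s: 8.3
ee_pos: [0.5598, -0.0244, 0.1157]
ee_rot: [[-0.41, 0.912, -0.0], [0.912, 0.41, 0.0], [0.0, -0.0, -1.0]]
ft_force: [0.7, 0.5, 2.0]
opening: -0.0003
grip_force: 1.0
```

Call:
{"fn": "move_arm", "kwargs": {"steps": [{"travel": [0,0,0.01],"rotation": [0,0,0]},{"travel": [0,0,0.01],"rotation": [0,0,0]}]}}

```text
time_s: 8.55
ee_pos: [0.5597, -0.0248, 0.1146]
ee_rot: [[-0.41, 0.912, -0.0], [0.912, 0.41, -0.0], [0.0, -0.001, -1.0]]
ft_force: [-0.2, -1.1, 0.4]
opening: -0.0005
grip_force: 0.0
```

Call:
{"fn": "move_arm", "kwargs": {"steps": [{"travel": [0,0,0.01],"rotation": [0,0,0]},{"travel": [0,0,0.01],"rotation": [0,0,0]}]}}

```text
time_s: 8.8
ee_pos: [0.5598, -0.0247, 0.1137]
ee_rot: [[-0.41, 0.912, -0.0], [0.912, 0.41, -0.0], [-0.0, -0.0, -1.0]]
ft_force: [1.2, 0.0, 0.1]
opening: 0.0002
grip_force: 0.0
```

Call:
{"fn": "move_arm", "kwargs": {"steps": [{"travel": [0,0,0.005],"rotation": [0,0,0]},{"travel": [0,0,0.005],"rotation": [0,0,0]}]}}

```text
time_s: 9.05
ee_pos: [0.5598, -0.0247, 0.1132]
ee_rot: [[-0.41, 0.912, -0.0], [0.912, 0.41, -0.0], [0.0, -0.0, -1.0]]
ft_force: [-1.1, 0.1, 1.1]
opening: -0.0004
grip_force: 0.0
```

Call:
{"fn": "move_arm", "kwargs": {"steps": [{"travel": [0,0,0.007],"rotation": [0,0,0]},{"travel": [0,0,0.007],"rotation": [0,0,0]}]}}

```text
time_s: 9.3
ee_pos: [0.5598, -0.0246, 0.1125]
ee_rot: [[-0.41, 0.912, -0.0], [0.912, 0.41, -0.0], [0.0, -0.0, -1.0]]
ft_force: [0.5, 0.0, 0.0]
opening: 0.0002
grip_force: 0.0
```

Call:
{"fn": "move_arm", "kwargs": {"steps": [{"travel": [0,0,0.007],"rotation": [0,0,0]},{"travel": [0,0,0.007],"rotation": [0,0,0]}]}}

```text
time_s: 9.55
ee_pos: [0.5599, -0.0246, 0.112]
ee_rot: [[-0.41, 0.912, 0.0], [0.912, 0.41, 0.0], [-0.0, 0.0, -1.0]]
ft_force: [-0.3, 0.8, 2.0]
opening: 0.0004
grip_force: 1.2
```

Call:
{"fn": "move_arm", "kwargs": {"steps": [{"travel": [0,0,-0.5],"rotation": [0,0,0]},{"travel": [-0.3,0.3,-0.75],"rotation": [0,0,0]},{"travel": [-0.7,0.7,-0.75],"rotation": [0,0,0]},{"travel": [-0.7,0.95,-0.75],"rotation": [0,0,0]}]}}

```text
time_s: 10.05
ee_pos: [0.677, -0.0521, 0.187]
ee_rot: [[-0.408, 0.913, 0.001], [0.913, 0.408, -0.001], [-0.002, 0.0, -1.0]]
ft_force: [-0.6, 1.6, -0.6]
opening: -0.0
grip_force: 0.0
```

Call:
{"fn": "move_arm", "kwargs": {"steps": [{"travel": [0,0.33,0.2],"rotation": [0,0,0]},{"travel": [0,0.33,0.58],"rotation": [0,0,0]},{"travel": [0,0.33,0.58],"rotation": [0,0,0]}]}}

```text
time_s: 10.42
ee_pos: [0.7036, -0.0358, 0.1261]
ee_rot: [[-0.41, 0.912, -0.005], [0.912, 0.41, -0.0], [0.002, -0.005, -1.0]]
ft_force: [-0.5, -0.0, 0.0]
opening: 0.0003
grip_force: 0.0
```

```bash
python3 look.py 2; python3 st.py
```

```text
0 [(np.int64(199), np.float64(0.064)), (np.int64(134), np.float64(0.0603))] cost,th,h,du [0.0012 0.     0.008  0.    ] zmax 0.117
1 [(np.int64(126), np.float64(-0.0675)), (np.int64(132), np.float64(-0.0717))] cost,th,h,du [0.0014 1.15   0.006  0.    ] zmax 0.1321
2 [(np.int64(0), None), (np.int64(222), np.float64(-0.0704))] cost,th,h,du [0.0011 0.     0.005  0.    ] zmax 0.1133
3 [(np.int64(0), None), (np.int64(171), np.float64(0.0572))] cost,th,h,du [0.0014 1.25   0.009  0.    ] zmax 0.1363
t 10.53 box [  61.2 -126.   129.8] R in box [[-0.0, 1.0], [1.0, 0.0], [0.0, -0.0]] F [0.2 0.1 0.9] q [-0.15  0.77  0.19  1.45 -0.16  0.94  0.51] op -0.00017999662334211453
```

View pics/side2.png

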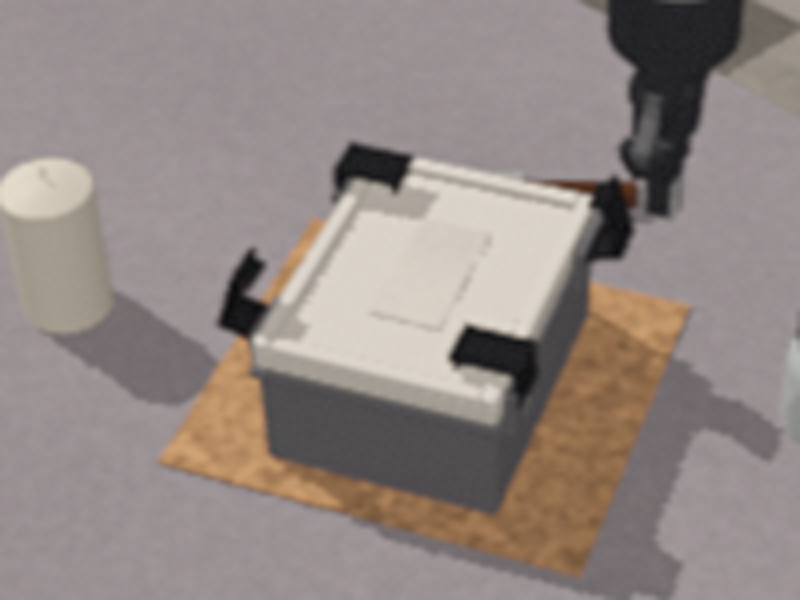

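Call:
{"fn": "move_arm", "kwargs": {"steps": [{"travel": [0.15,0,0],"rotation": [0,0,0]},{"travel": [0.28,0,0],"rotation": [0,0,0]},{"travel": [0.36,0,0],"rotation": [0,0,0]},{"travel": [0.43,0,0],"rotation": [0,0,0]},{"travel": [0.5,0,0.01],"rotation": [0,0,0]}]}}

```text
time_s: 11.15
ee_pos: [0.6849, 0.01, 0.1283]
ee_rot: [[-0.41, 0.912, 0.001], [0.912, 0.41, -0.0], [-0.001, 0.001, -1.0]]
ft_force: [3.0, -3.5, 2.4]
opening: -0.0
grip_force: 1.8
```

Call:
{"fn": "move_arm", "kwargs": {"steps": [{"travel": [0.035,0,0.015],"rotation": [0,0,0]},{"travel": [0.07,0,0.03],"rotation": [0,0,0]},{"travel": [0.11,0,0.045],"rotation": [0,0,0]},{"travel": [0.16,0,0.065],"rotation": [0,0,0]},{"travel": [0.16,0,0.065],"rotation": [0,0,0]}]}}

```text
time_s: 11.78
ee_pos: [0.6778, 0.025, 0.121]
ee_rot: [[-0.411, 0.912, -0.001], [0.912, 0.411, 0.0], [0.001, -0.001, -1.0]]
ft_force: [0.2, -1.2, 3.6]
opening: 0.0003
grip_force: 1.5
```

Call:
{"fn": "move_arm", "kwargs": {"steps": [{"travel": [0.015,0,0.01],"rotation": [0,0,0]},{"travel": [0.02,0,0.015],"rotation": [0,0,0]}]}}

```text
time_s: 12.02
ee_pos: [0.6773, 0.0262, 0.1198]
ee_rot: [[-0.41, 0.912, -0.0], [0.912, 0.41, 0.0], [0.0, -0.0, -1.0]]
ft_force: [0.5, -0.5, 2.9]
opening: 0.0001
grip_force: 1.5
```

Call:
{"fn": "move_arm", "kwargs": {"steps": [{"travel": [0.01,0,0.01],"rotation": [0,0,0]},{"travel": [0.015,0,0.015],"rotation": [0,0,0]}]}}

```text
time_s: 12.28
ee_pos: [0.6767, 0.0276, 0.1183]
ee_rot: [[-0.41, 0.912, -0.0], [0.912, 0.41, 0.0], [0.0, -0.0, -1.0]]
ft_force: [0.5, -0.7, 2.1]
opening: -0.0001
grip_force: 1.0
```

Call:
{"fn": "move_arm", "kwargs": {"steps": [{"travel": [0,0,0.01],"rotation": [0,0,0]},{"travel": [0,0,0.01],"rotation": [0,0,0]}]}}

```text
time_s: 12.52
ee_pos: [0.6767, 0.0279, 0.1173]
ee_rot: [[-0.411, 0.912, -0.0], [0.912, 0.411, 0.0], [0.001, -0.0, -1.0]]
ft_force: [-1.3, 0.6, 3.6]
opening: -0.0005
grip_force: 1.3
```

Call:
{"fn": "move_arm", "kwargs": {"steps": [{"travel": [0,0,0.01],"rotation": [0,0,0]},{"travel": [0,0,0.01],"rotation": [0,0,0]}]}}

```text
time_s: 12.78
ee_pos: [0.6769, 0.0276, 0.1164]
ee_rot: [[-0.41, 0.912, 0.0], [0.912, 0.41, 0.0], [0.0, 0.0, -1.0]]
ft_force: [-0.4, 1.7, 2.7]
opening: 0.0003
grip_force: 1.0
```

Call:
{"fn": "move_arm", "kwargs": {"steps": [{"travel": [0,0,0.007],"rotation": [0,0,0]},{"travel": [0,0,0.007],"rotation": [0,0,0]}]}}

```text
time_s: 13.02
ee_pos: [0.6768, 0.0274, 0.1156]
ee_rot: [[-0.41, 0.912, 0.0], [0.912, 0.41, -0.0], [-0.0, -0.0, -1.0]]
ft_force: [0.5, 1.9, 1.8]
opening: -0.0001
grip_force: 0.8
```

Call:
{"fn": "move_arm", "kwargs": {"steps": [{"travel": [0,0,0.007],"rotation": [0,0,0]},{"travel": [0,0,0.007],"rotation": [0,0,0]}]}}

```text
time_s: 13.28
ee_pos: [0.6768, 0.0273, 0.1148]
ee_rot: [[-0.41, 0.912, -0.0], [0.912, 0.41, -0.0], [-0.0, -0.0, -1.0]]
ft_force: [0.2, 0.6, 0.3]
opening: 0.0001
grip_force: 0.3
```

Call:
{"fn": "move_arm", "kwargs": {"steps": [{"travel": [0,0,0.007],"rotation": [0,0,0]},{"travel": [0,0,0.007],"rotation": [0,0,0]}]}}

```text
time_s: 13.52
ee_pos: [0.6767, 0.0273, 0.1141]
ee_rot: [[-0.41, 0.912, -0.0], [0.912, 0.41, -0.0], [-0.0, -0.0, -1.0]]
ft_force: [-0.1, 0.1, -0.5]
opening: 0.0001
grip_force: 0.0
```

Call:
{"fn": "move_arm", "kwargs": {"steps": [{"travel": [0,0,0.007],"rotation": [0,0,0]},{"travel": [0,0,0.007],"rotation": [0,0,0]}]}}

```text
time_s: 13.78
ee_pos: [0.6768, 0.0274, 0.1135]
ee_rot: [[-0.41, 0.912, -0.0], [0.912, 0.41, -0.0], [-0.0, -0.0, -1.0]]
ft_force: [-0.9, -0.1, 0.2]
opening: -0.0001
grip_force: 0.0
```

Call:
{"fn": "move_arm", "kwargs": {"steps": [{"travel": [0,0,-0.5],"rotation": [0,0,0]},{"travel": [0.4,-0.3,-0.8],"rotation": [0,0,0]},{"travel": [0.9,-0.65,-0.8],"rotation": [0,0,0]}]}}

```text
time_s: 14.15
ee_pos: [0.5808, 0.083, 0.1956]
ee_rot: [[-0.409, 0.913, 0.004], [0.913, 0.409, 0.001], [-0.001, 0.004, -1.0]]
ft_force: [0.7, 1.1, -0.8]
opening: -0.0003
grip_force: 0.0
```

Call:
{"fn": "move_arm", "kwargs": {"steps": [{"travel": [0.5,-0.33,0],"rotation": [0,0,0]},{"travel": [0.97,-0.64,0],"rotation": [0,0,0]},{"travel": [0.97,-0.64,0.4],"rotation": [0,0,0]},{"travel": [0.97,-0.64,0.63],"rotation": [0,0,0]},{"travel": [0.97,-0.64,0.65],"rotation": [0,0,0]}]}}

```text
time_s: 14.78
ee_pos: [0.4818, 0.1448, 0.1277]
ee_rot: [[-0.41, 0.912, -0.002], [0.912, 0.41, -0.001], [-0.0, -0.002, -1.0]]
ft_force: [0.3, -0.6, 0.5]
opening: 0.0002
grip_force: 0.0
```

```bash
python3 look.py 3; python3 st.py
```

```text
0 [(np.int64(156), np.float64(0.065)), (np.int64(134), np.float64(0.0596))] cost,th,h,du [0.0011 0.     0.008  0.    ] zmax 0.117
1 [(np.int64(27), np.float64(-0.0739)), (np.int64(139), np.float64(-0.0723))] cost,th,h,du [0.0015 1.05   0.005  0.002 ] zmax 0.1387
2 [(np.int64(199), np.float64(-0.0649)), (np.int64(224), np.float64(-0.0702))] cost,th,h,du [0.0011 0.     0.005  0.    ] zmax 0.1142
3 [(np.int64(186), np.float64(0.0644)), (np.int64(172), np.float64(0.0596))] cost,th,h,du [0.0012 0.     0.01   0.    ] zmax 0.1146
t 14.88 box [-67.7 130.7 129. ] R in box [[-0.0, 1.0], [1.0, 0.0], [0.0, -0.0]] F [ 0.5 -0.5  0.2] q [-0.55  0.49  0.18  2.01 -0.14  0.65  0.15] op 0.0003384877332520475
```

View pics/side3.png

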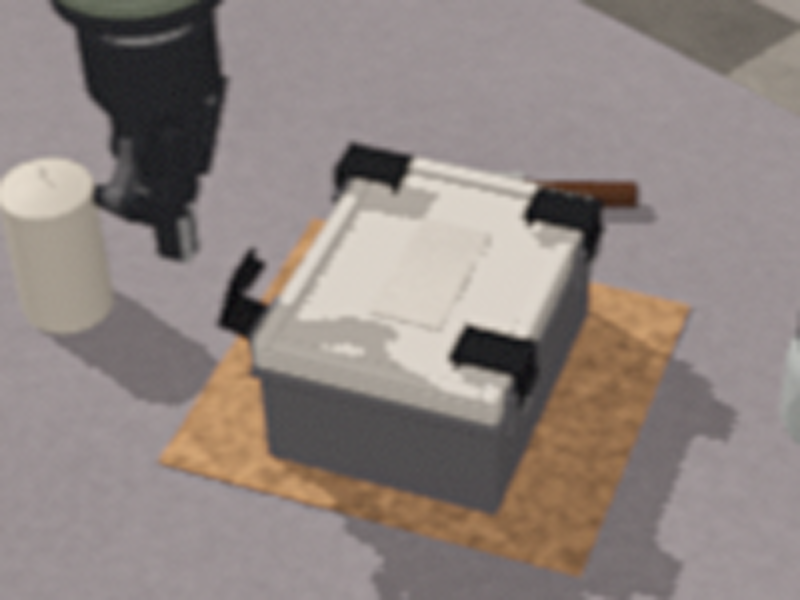

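Call:
{"fn": "move_arm", "kwargs": {"steps": [{"travel": [-0.2,0,0.03],"rotation": [0,0,0]},{"travel": [-0.33,0,0.03],"rotation": [0,0,0]},{"travel": [-0.41,0,0.02],"rotation": [0,0,0]},{"travel": [-0.48,0,0.03],"rotation": [0,0,0]},{"travel": [-0.545,0,0.035],"rotation": [0,0,0]}]}}

```text
time_s: 15.5
ee_pos: [0.5049, 0.0956, 0.1253]
ee_rot: [[-0.411, 0.912, 0.0], [0.912, 0.411, 0.001], [0.0, 0.0, -1.0]]
ft_force: [-1.7, 4.9, 1.1]
opening: -0.0001
grip_force: 1.8
```

Call:
{"fn": "move_arm", "kwargs": {"steps": [{"travel": [-0.035,0,0.015],"rotation": [0,0,0]},{"travel": [-0.07,0,0.03],"rotation": [0,0,0]},{"travel": [-0.11,0,0.045],"rotation": [0,0,0]},{"travel": [-0.16,0,0.065],"rotation": [0,0,0]},{"travel": [-0.16,0,0.065],"rotation": [0,0,0]}]}}

```text
time_s: 16.12
ee_pos: [0.5115, 0.0802, 0.1184]
ee_rot: [[-0.41, 0.912, -0.0], [0.912, 0.41, -0.0], [-0.0, -0.0, -1.0]]
ft_force: [0.3, 1.6, 3.0]
opening: 0.0003
grip_force: 1.5
```

Call:
{"fn": "move_arm", "kwargs": {"steps": [{"travel": [-0.015,0,0.01],"rotation": [0,0,0]},{"travel": [-0.02,0,0.015],"rotation": [0,0,0]}]}}

```text
time_s: 16.38
ee_pos: [0.5122, 0.0789, 0.117]
ee_rot: [[-0.41, 0.912, -0.0], [0.912, 0.41, -0.0], [-0.0, -0.0, -1.0]]
ft_force: [-0.1, 2.3, 2.7]
opening: -0.0002
grip_force: 1.4
```

Call:
{"fn": "move_arm", "kwargs": {"steps": [{"travel": [-0.01,0,0.01],"rotation": [0,0,0]},{"travel": [-0.015,0,0.015],"rotation": [0,0,0]}]}}

```text
time_s: 16.62
ee_pos: [0.5128, 0.0775, 0.1155]
ee_rot: [[-0.41, 0.912, -0.0], [0.912, 0.41, -0.0], [-0.0, -0.0, -1.0]]
ft_force: [-0.6, 0.6, 2.5]
opening: 0.0002
grip_force: 1.0
```

Call:
{"fn": "move_arm", "kwargs": {"steps": [{"travel": [0,0,0.01],"rotation": [0,0,0]},{"travel": [0,0,0.01],"rotation": [0,0,0]}]}}

```text
time_s: 16.88
ee_pos: [0.513, 0.0772, 0.1146]
ee_rot: [[-0.41, 0.912, 0.0], [0.912, 0.41, -0.0], [-0.0, 0.0, -1.0]]
ft_force: [0.2, -2.7, 3.7]
opening: -0.0002
grip_force: 1.6
```

Call:
{"fn": "move_arm", "kwargs": {"steps": [{"travel": [0,0,0.01],"rotation": [0,0,0]},{"travel": [0,0,0.01],"rotation": [0,0,0]}]}}

```text
time_s: 17.12
ee_pos: [0.5129, 0.0775, 0.1136]
ee_rot: [[-0.41, 0.912, 0.0], [0.912, 0.41, -0.0], [-0.0, 0.0, -1.0]]
ft_force: [0.7, -1.1, 2.7]
opening: 0.0002
grip_force: 1.4
```

Call:
{"fn": "move_arm", "kwargs": {"steps": [{"travel": [0,0,0.01],"rotation": [0,0,0]},{"travel": [0,0,0.01],"rotation": [0,0,0]}]}}

```text
time_s: 17.38
ee_pos: [0.5127, 0.0777, 0.1124]
ee_rot: [[-0.41, 0.912, -0.0], [0.912, 0.41, 0.0], [0.0, -0.0, -1.0]]
ft_force: [0.6, -0.3, 2.6]
opening: -0.0001
grip_force: 0.8
```

Call:
{"fn": "move_arm", "kwargs": {"steps": [{"travel": [0,0,0.008],"rotation": [0,0,0]},{"travel": [0,0,0.008],"rotation": [0,0,0]}]}}

```text
time_s: 17.62
ee_pos: [0.5126, 0.0778, 0.1116]
ee_rot: [[-0.41, 0.912, -0.0], [0.912, 0.41, 0.0], [0.0, -0.0, -1.0]]
ft_force: [0.1, 0.2, -0.1]
opening: -0.0001
grip_force: 0.2
```

Call:
{"fn": "move_arm", "kwargs": {"steps": [{"travel": [0,0,0.008],"rotation": [0,0,0]},{"travel": [0,0,0.008],"rotation": [0,0,0]}]}}

```text
time_s: 17.88
ee_pos: [0.5126, 0.0777, 0.1108]
ee_rot: [[-0.41, 0.912, -0.001], [0.912, 0.41, -0.0], [0.0, -0.0, -1.0]]
ft_force: [-0.3, -0.1, 0.7]
opening: -0.0002
grip_force: 0.0
```

Call:
{"fn": "move_arm", "kwargs": {"steps": [{"travel": [0,0,0.007],"rotation": [0,0,0]},{"travel": [0,0,0.007],"rotation": [0,0,0]}]}}

```text
time_s: 18.12
ee_pos: [0.5128, 0.0776, 0.1102]
ee_rot: [[-0.41, 0.912, -0.0], [0.912, 0.41, -0.0], [0.0, -0.0, -1.0]]
ft_force: [0.6, -0.4, -0.0]
opening: 0.0005
grip_force: 0.0
```

Call:
{"fn": "move_arm", "kwargs": {"steps": [{"travel": [0,0,-0.5],"rotation": [0,0,0]},{"travel": [0,0,-1],"rotation": [0,0,0]},{"travel": [0.5,0,-1],"rotation": [0,0,0]},{"travel": [1,0,-1],"rotation": [0,0,0]},{"travel": [1,0,-1],"rotation": [0,0,0]}]}}

```text
time_s: 18.75
ee_pos: [0.4703, 0.1722, 0.2104]
ee_rot: [[-0.415, 0.91, -0.0], [0.91, 0.415, 0.001], [0.001, 0.0, -1.0]]
ft_force: [0.1, -1.2, -0.2]
opening: -0.0001
grip_force: 0.0
```

```bash
python3 look.py 4; python3 st.py
```

```text
0 [(np.int64(199), np.float64(0.0642)), (np.int64(134), np.float64(0.0598))] cost,th,h,du [ 0.0011  0.      0.008  -0.002 ] zmax 0.1169
1 [(np.int64(212), np.float64(-0.065)), (np.int64(164), np.float64(-0.0707))] cost,th,h,du [ 0.0011  0.      0.002  -0.002 ] zmax 0.1112
2 [(np.int64(202), np.float64(-0.0649)), (np.int64(222), np.float64(-0.0693))] cost,th,h,du [0.0012 0.     0.005  0.    ] zmax 0.1139
3 [(np.int64(187), np.float64(0.0642)), (np.int64(175), np.float64(0.0602))] cost,th,h,du [0.0012 0.     0.01   0.    ] zmax 0.1145
t 18.85 box [-67.9 157.  210.3] R in box [[-0.001, 1.0], [1.0, 0.001], [0.0, -0.0]] F [-0.6  0.3  0.1] q [-0.61  0.36  0.19  1.95 -0.09  0.84  0.05] op 0.00016120987389213145
```

View pics/side4.png

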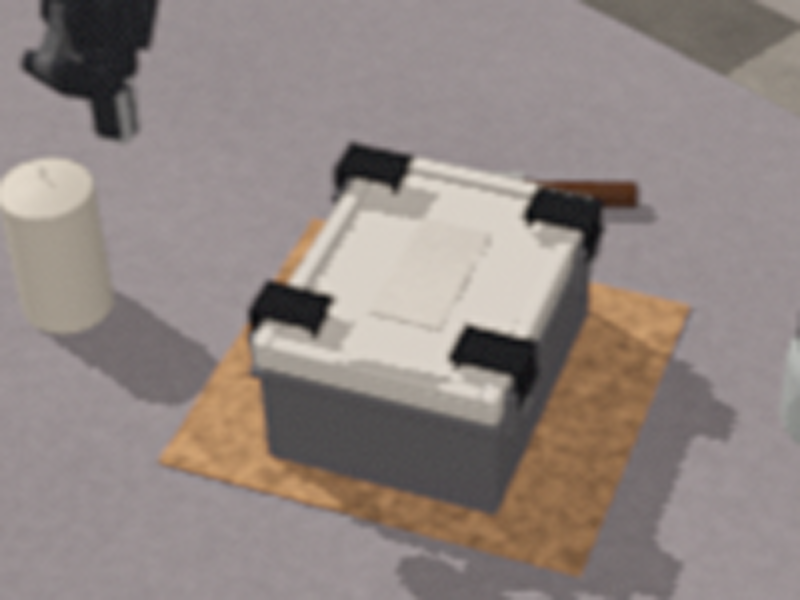

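All four clips lie flat over the rim, at (375,168), (563,208), (290,305) and (495,352). The fingers are clear at (115,110), and the candle has not moved.

```bash
python3 -c "
from bench import env; print(env.finish_job())"
```

```text
the job is handed in; nothing more can be done
None
```

The candle box is closed and handed in: all four clips snapped home in the order 0, 2, 3, 1 (opposite corners first), the last pictures show them lying flat with the arm clear, and the highest force I read was about 10 N. The hand-in gave no verdict.

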